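Unlatch the control box, raise its cover and switch off the isolator

ROBOT

A 6-joint arm with a two-finger parallel gripper is mounted at the origin on a cart in front of the work surface, level with it; the furniture and walls round the work are solid. World frame = base frame: x ahead of the robot, y to its left, z up, the work surface at z = 0. Lengths are in m, angles in rad, forces in N, time in s.
With the tool pointing down it reaches from about 0.3 to 0.875 m from the base axis. Payload 6.4 kg.
Tool frame: the origin (TCP) lies midway between the tips of the shut fingers; the grasp point (between the pads) lies 19 mm behind it; z points along the fingers, y is the line along which they close (so a half turn about z gives the same grasp; the last joint's range is limited). The gripper opens to 85 mm and grips with 20 to 120 N. Pads are 22 mm wide; open, the fingers measure 114 mm over their backs; the gripper's body (76 mm by 85 mm) begins 54 mm behind the grasp point. The pads swing forward as they close: fully open they stand 13 mm farther back than shut.
Start: joints at [-1.325, 0.181, 1.607, -0, 1.354, -0.206], TCP at [0.251, -0.517, 0.231] pointing down, gripper open.
Joint ranges: [-2.99, 2.99], [-0.89, 2.07], [0.3, 2.58], [-1.14, 4.28], [0, 2.63], [-3.12, 3.12]. Speed limits (rad/s): [2.57, 2.57, 3.01, 3.14, 3.14, 3.14].

INTERFACE

Orientations are given as a unit quaternion [w, x, y, z].
In Python, from bench import sensors, vision, ctrl gives the robot as it stands.
- The arm moves only by the tool carry_out, never from a script. Its argument "deltas" is text: rows parted by semicolons, each of 7 numbers parted by spaces: the shift along the tool's x, y, z in mm, then the turn, a rotation vector about the tool's x, y, z in rad, then the closure, from 0 (fully open) to 1 (shut). In form: tx ty tz ax ay az claw; .... A call has 1 to 12 rows; each row is the pose to reach, as a shift and turn from the pose commanded when the call began, along the tool's axes at that moment; what a row does not reach only later rows make up. A row lasts 1/8 s, in which the tool goes at most 62.5 mm and 10.7 degrees, less where a joint would pass 70% of its speed; a pose out of reach is approached as far as the arm can. A call with a gripper value outside its range is refused whole. The fingers move at their own pace and stop on an object; the grip force is fixed at half the most. Time passes only in rows, so rows that repeat a pose let the fingers close. It gives the time, the measured TCP pose, the force, the opening and the grip force at its end, in the units of the state.
- sensors.get_obs(): the state, without advancing time (a new reading comes with each control period).
- vision.camera(name): name is "side" or "top"; returns the picture (420x560x3 uint8, blue, green, red); there is no depth.
- vision.camera_model(name): a dict with "K" (3x3 intrinsics, pixels), "extrinsics" (4x4, takes a point from world to camera coordinates). Camera axes: x right, y down, z forward; pixel columns grow to the right and rows downward; lengths in m; the calibration is good to about 2 mm. A picture is of the moment at which its call begins. camera_model takes no time and is no camera call.
- ctrl.hand_in(): hands the job in; it is judged then, once.
The state is a dict: "time_s": time; "q": joint angles; "dq": joint speeds; "joint_efforts": joint torques, N m; "eef_pos": TCP position; "eef_rot": TCP orientation; "wrist_force": force on the tool from outside, world axes, zero at the start; "torque": the same for the moment, N m; "opening": opening from 0.0 (shut) to 1.0 (fully open); "grasp_force": force on a finger pad.
Only numpy, scipy, OpenCV 4.12 (cv2) and the standard library are available. Lean on these libraries where they do the work, as an engineer would, in place of code of your own. Each camera call takes 0.05 s, during which the arm holds its last target. There are 200 camera calls.

TASK

Switch off the isolator inside the grey sloping-front control box. Turn the black wing knob on its cover a quarter turn clockwise, past its click to the stop, so that the cam latch lets go, and swing the cover up to its stop, where it stays by itself. Then reach in under the cover, push the isolator toggle fully over towards the left side wall of the box and withdraw, leaving the cover open and the things lying beside the box where they are.

Things in the scene. Friction and masses are not known exactly. Their poses are not given: they have to be found in the camera images.
- control_box: grey steel box bolted to the bench, 150 mm deep (x) x 220 wide (y), front wall 60 mm high, rear 169. Origin: centre of its underside; -x is its front, +y its left as seen by the robot, z up. From the front wall's top the cover slopes up rearwards at 38 degrees from level. Walls 4 mm thick; in the rear half inside stand fixed terminal blocks up to 61 mm high.
- latch_knob (a joint): knob angle (rad) about the cover's outward normal: 0 latched (starts at 0 to 0.25), grows clockwise seen from outside; hard stop at 1.57. A spring detent (up to about 0.17 N m) opposes from about 0.6 to 0.95, then snaps it on until 1.3; the cam holds the cover shut up to about 1.25. Elsewhere only slight friction (0.03 N m).
- knob_grip (a point): grip point on the knob's axis, 30 mm above the cover's outer face. Its wing is a bar 64 mm long (y axis, turns with it), 14 thick (x), its top 15 mm above this point; 22 mm below it a round foot 46 across. z: the cover's outward normal, 38 degrees from vertical towards the front when shut. At angle 0 the wing lies level across the cover. 136 mm below the hinge, 25 mm right of the cover's middle.
- cover (a joint): opening angle (rad) of the cover about its hinge: 0 shut, grows as the front edge swings up; stop at 1.35. Its stiff hinge (0.40 N m friction, cover 0.26 kg with the knob) keeps it wherever it is left. When latched it has play of about 0.01.
- cover_hinge (a point): middle of the cover's hinge line, along the cover's rear upper edge, 65 mm behind and 169 mm above the box's origin. The axes are the cover's: y along the hinge (to the box's left), -x down the cover towards its free edge, z its outward normal.
- cover_edge (a point): middle of the cover's free (front, lower) edge, 182 mm from the hinge. The cover is 6 mm thick and 220 mm wide. Same axes as cover_hinge.
- isolator (a joint): angle (rad) of the isolator toggle about a front-to-rear axis: 0 on (it starts anywhere from 0 to 0.1), leaning 0.4 rad towards the middle of the box (its -y side); grows as it swings towards the box's left (+y) wall; off at its stop, 0.8. It stays where it is left; about 2 N at its tip moves it.
- isolator_tip (a point): top of the isolator toggle inside the box under the cover: round black handle 14 mm across, 26 mm long, its rounded end 7 mm past this point, on a lever pivoted 54 mm below it. The pivot is 30 mm in front of the box's origin, 58 mm left (+y), 30 mm above the bench. On: the tip is 37 mm left of the origin, 80 mm above the bench. It moves about 42 mm to +y.
- fuse: bystander: pale cartridge fuse 22 x 76 x 22 mm lying on the bench to the left of the box; origin under its middle, y along it
- screwdriver: bystander: red-handled screwdriver 160 mm long lying on the bench to the right of the box; y along it
- torch: bystander: black torch 117 mm long lying further to the left, nearer the robot; y along it
- brush: bystander: wide paint brush 220 mm long lying further to the left; y along it

How it is judged:
On the way, in this order (a step that is already met when the one before it is completed fails the run):
1. the latch knob is turned clockwise past its click (value of joint latch_knob above 1.35 rad), for 0.1 s.
2. the cover is swung up to its stop (value of joint cover above 1.2 rad), for 0.2 s.
3. the isolator toggle is pushed over (value of joint isolator above 0.65 rad and value of joint cover above 1.1 rad), for 0.2 s.
At the end, for the whole second after the job is handed in: the isolator toggle is over (more than 0.65 of its 0.8 rad), the cover stands open by itself (more than 1.1 of its 1.35 rad) and at rest (all of step 3 and velocity of joint cover between -0.05 and 0.05 rad/s); the robot touches nothing.
It fails at once if a thing lying beside the box or to its left is moved by more than 30 mm (distance of any of fuse, screwdriver, torch, brush from where it was at the start of the episode above 0.03 m).
It also fails if it takes over 72 s, if anything falls off the work surface, if the arm or the gripper's body presses on something with over 40 N, if the wrist force passes 120 N, or if a joint passes its speed limit or range.

## Working session

There is one attempt and no reset: what is moved stays moved. The work goes in short steps, Python scripts to look and compute and a tool call to move; the robot and the scene stay as the last step left them, time stands still between calls to the robot, and variables do not carry over. Pictures are saved under pics/ and viewed, at most 10 in all, crops included, and the job is handed in when it is done.

Besides the shell and the picture viewer there is one more tool, called after ">>>" as name(argument=value, ...) on one line, values as JSON. carry_out: Moves the arm, as the interface text tells. Its arguments: {"type":"object","properties":{"deltas":{"type":"string"}},"required":["deltas"]}

```bash
ls; mkdir -p pics; python3 - <<'E'
from bench import sensors, vision, ctrl
import cv2, numpy as np
np.set_printoptions(precision=4,suppress=True)
for n in("side","top"):
    cv2.imwrite(f"pics/{n}0.png",vision.camera(n)); m=vision.camera_model(n); print(n,m["K"],m["extrinsics"])
    E=np.array(m["extrinsics"]);print(-E[:3,:3].T@E[:3,3])
print(sensors.get_obs())
E
```

```text
pics
side [[388.2623   0.     277.6098]
 [  0.     388.2623 209.9087]
 [  0.       0.       1.    ]] [[-0.981  -0.1931 -0.0211  0.5504]
 [-0.0833  0.5165 -0.8522  0.2138]
 [ 0.1755 -0.8343 -0.5227  1.1436]
 [ 0.      0.      0.      1.    ]]
[0.3571 0.9499 0.7916]
top [[445.1378   0.     281.5005]
 [  0.     445.1378 209.9074]
 [  0.       0.       1.    ]] [[-0.0258 -0.9997  0.0041 -0.0975]
 [-0.9917  0.0251 -0.126   0.5844]
 [ 0.1259 -0.0074 -0.992   1.2336]
 [ 0.      0.      0.      1.    ]]
[ 0.4217 -0.1031  1.2978]
{'time_s': 0.1, 'q': array([-1.3253,  0.1814,  1.6079,  0.    ,  1.3538, -0.2063]), 'dq': array([-0.0015, -0.0024, -0.0022, -0.002 , -0.0003,  0.0013]), 'joint_efforts': array([  0.0006, -44.5878, -35.224 ,  -0.0002,   0.0041,   0.    ]), 'eef_pos': array([ 0.2509, -0.5168,  0.2305]), 'eef_rot': array([-0.0008,  0.9746,  0.224 , -0.    ]), 'wrist_force': array([-0.3862,  0.819 ,  0.453 ]), 'torque': array([-0.0192, -0.0243, -0.0114]), 'grasp_force': 0.0, 'opening': 1.0048237036631507}
```

View pics/side0.png

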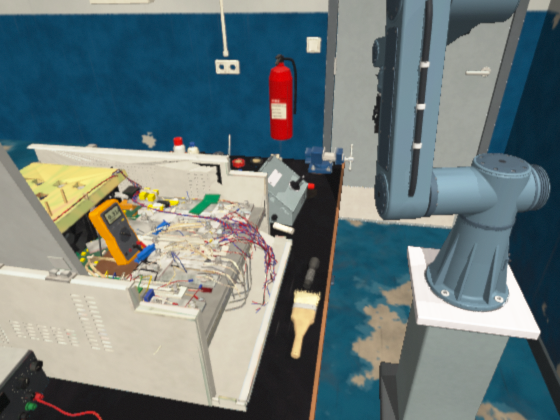

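View pics/top0.png

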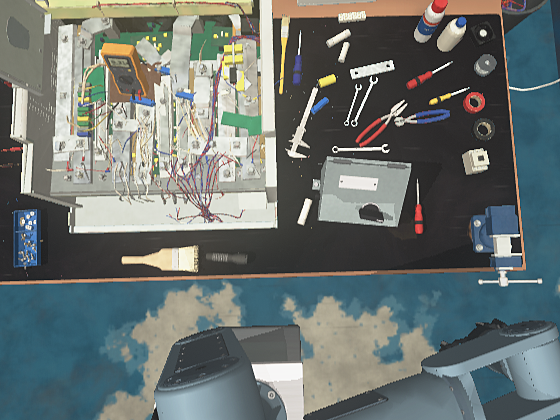

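The top view shows the box around (365,192), with the knob near (376,212), the fuse at (304,211) and the screwdriver at (418,205). The chassis is to the box's left. In the side view the box is near (285,195). I'll enlarge both.

```bash
python3 - <<'E'
import cv2, numpy as np
t=cv2.imread("pics/top0.png")[145:240,295:430]; s=cv2.imread("pics/side0.png")[145:245,240:330]
t=cv2.resize(t,None,fx=3.2,fy=3.2,interpolation=cv2.INTER_CUBIC); s=cv2.resize(s,None,fx=4,fy=4,interpolation=cv2.INTER_CUBIC)
c=np.zeros((400,800,3),np.uint8); c[:t.shape[0],:t.shape[1]]=t; c[:s.shape[0],437:437+s.shape[1]]=s
cv2.imwrite("pics/crop0.png",c)
E
```

```text
(no output)
```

View pics/crop0.png

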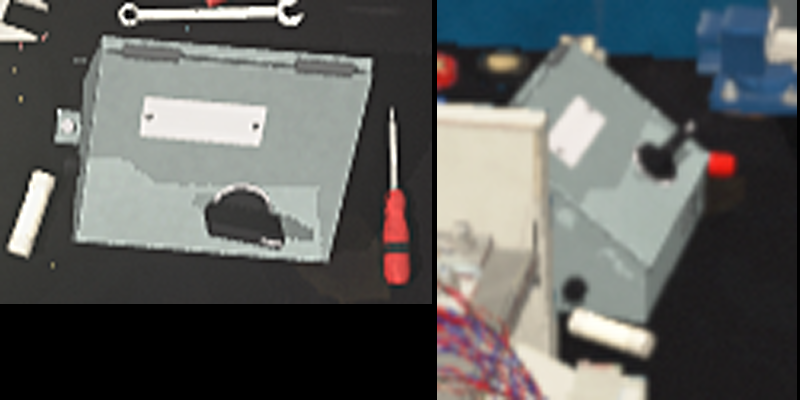

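The crop shows the four cover corners in the top view: rear-left (105,37), rear-right (371,59), front-right (329,262), front-left (76,240). I'll cast these onto planes at the known heights.

```bash
cat > h.py <<'E'
import numpy as np
from scipy.spatial.transform import Rotation as R
from bench import sensors, vision, ctrl
np.set_printoptions(precision=4,suppress=True)
def ray(n,uv):
    m=vision.camera_model(n);K=np.array(m["K"]);E=np.array(m["extrinsics"])
    return -E[:3,:3].T@E[:3,3], E[:3,:3].T@np.linalg.solve(K,[uv[0],uv[1],1])
def atz(n,uv,z):
    o,d=ray(n,uv);return o+d*(z-o[2])/d[2]
def proj(n,p):
    m=vision.camera_model(n);K=np.array(m["K"]);E=np.array(m["extrinsics"])
    c=E[:3,:3]@p+E[:3,3];c=K@c;return c[:2]/c[2]
def tri(a,b):
    o1,d1=ray("side",a);o2,d2=ray("top",b);A=np.stack([d1,-d2],1);s=np.linalg.lstsq(A,o2-o1,rcond=None)[0]
    p,q=o1+s[0]*d1,o2+s[1]*d2;return (p+q)/2,np.linalg.norm(p-q)
def pose(): 
    o=sensors.get_obs();q=o["eef_rot"];return np.array(o["eef_pos"]),R.from_quat([q[1],q[2],q[3],q[0]])
def delta(p,Rm):
    P,Q=pose();return 1000*Q.inv().apply(np.asarray(p)-P),(Q.inv()*Rm).as_rotvec()
E
python3 - <<'E'
from h import *
c=lambda u,v:(295+u/3.2-.35,145+v/3.2-.35)
P={k:atz("top",c(*uv),z) for k,uv,z in[("RL",(105,37),.169),("RR",(371,59),.169),("FR",(329,262),.057),("FL",(76,240),.057)]}
for k,v in P.items():print(k,v)
h=(P["RL"]+P["RR"])/2;f=(P["FR"]+P["FL"])/2
print("widths",np.linalg.norm(P["RL"]-P["RR"]),np.linalg.norm(P["FL"]-P["FR"]),"len",np.linalg.norm(h-f))
y=P["RL"]-P["RR"]+P["FL"]-P["FR"];x=(h-f)[:2]
print("yaw",np.arctan2(-y[0],y[1]),np.arctan2(x[1],x[0]),"orig",)
yaw=np.arctan2(-y[0],y[1]);ex=np.array([np.cos(yaw),np.sin(yaw),0])
print(h-ex*.065,f+ex*.078)
# fuse, side check
fl=(240+(645-437)/4.,145+268/4.); print("side FR pred",proj("side",P["FL"]),fl, proj("side",P["FR"]),(240+(705-437)/4,145+160/4))
# box corner bottom front in side not known; fuse ends
print("fuse",atz("top",c(42,172),.02),atz("top",c(20,255),.02),"scr",atz("top",c(392,108),.01),atz("top",c(398,283),.015))
E
```

```text
RL [ 0.7025 -0.2344  0.169 ]
RR [ 0.6789 -0.4494  0.169 ]
FR [ 0.5241 -0.4356  0.057 ]
FL [ 0.5491 -0.215   0.057 ]
widths 0.21624920922487242 0.22206524348937245 len 0.19123887217339666
yaw -0.11097524119345609 -0.10724781074615695 orig
[ 0.6261 -0.3347  0.169 ] [ 0.6141 -0.334   0.057 ]
side FR pred [292.175  212.2597] (292.0, 212.0) [307.1049 184.3067] (307.0, 185.0)
fuse [ 0.6157 -0.1897  0.02  ] [ 0.5406 -0.1674  0.02  ] scr [ 0.6686 -0.5146  0.01  ] [ 0.507  -0.5081  0.015 ]
```

```bash
cat >> h.py <<'E'
O=np.array([.615,-.334,0]);YAW=-.110;B=R.from_euler("z",YAW)
def W(p): return O+B.apply(p)
T=np.radians(38)
def cov(op):  # cover axes in world at opening op; columns x,y,z
    return B*R.from_euler("y",-(T-op)) if False else B*R.from_euler("y",op-T)
Hb=np.array([.065,0,.169])
def onc(op,p): return W(Hb)+cov(op).apply(p)   # point in cover frame
def knobR(op,a): # tool orientation gripping wing at angle a
    X=cov(op)*R.from_euler("z",-a); M=X.as_matrix()
    return R.from_matrix(np.stack([M[:,1],M[:,0],-M[:,2]],1))
E
python3 - <<'E'
from h import *
print(cov(0).as_matrix(), np.linalg.det(knobR(0,0).as_matrix()))
f=lambda n,p:(proj(n,p)-([295,145] if n=="top" else [240,145])+.35)*(3.2 if n=="top" else 4)+([0,0] if n=="top" else [437,0])
G=np.array([-.136,-.025,.030])
for a in(0,.2):
  for e in(-.032,.032):
    p=onc(0,G+R.from_euler("z",-a).apply([0,e,.015]));print(a,e,f("top",p),f("side",p))
print("foot",f("top",onc(0,G+[0,0,-.022])),f("side",onc(0,G+[0,0,-.022])))
print(delta(onc(0,G+[0,0,.08]),knobR(0,.2)),onc(0,G))
E
```

```text
[[ 0.7832  0.1098 -0.6119]
 [-0.0865  0.994   0.0676]
 [ 0.6157 -0.      0.788 ]] 0.9999999999999997
0 -0.032 [284.8709 238.6079] [685.281  124.0273]
0 0.032 [208.096  232.1392] [668.1067 153.8407]
0.2 -0.032 [282.6878 244.9921] [690.1203 128.5713]
0.2 0.032 [210.0788 225.7043] [663.0899 149.1363]
foot [241.0375 212.618 ] [653.5818 163.0082]
(array([301.0169, -42.8324,  58.7132]), array([-0.5617,  0.3863, -0.7789])) [ 0.552  -0.3522  0.1089]
```

The predicted wing ends at a=0.2 match the image, so I'll move to the pre-grasp.

>>> carry_out(deltas="301 -43 59 -0.562 0.386 -0.779 0;301 -43 59 -0.562 0.386 -0.779 0;301 -43 59 -0.562 0.386 -0.779 0;301 -43 59 -0.562 0.386 -0.779 0;301 -43 59 -0.562 0.386 -0.779 0;301 -43 59 -0.562 0.386 -0.779 0;301 -43 59 -0.562 0.386 -0.779 0;301 -43 59 -0.562 0.386 -0.779 0;301 -43 59 -0.562 0.386 -0.779 0")

```text
time_s: 1.23
eef_pos: [0.5031, -0.3481, 0.173]
eef_rot: [0.221, 0.764, 0.557, 0.24]
wrist_force: [0.4, -0.3, 0.4]
opening: 0.995
grasp_force: 0.0
```

```bash
python3 - <<'E'
from h import *
import cv2
o=sensors.get_obs();print(o["time_s"],o["q"],o["wrist_force"])
G=np.array([-.136,-.025,.030])
print(delta(onc(0,G+[0,0,-.013]),knobR(0,.2)))
t=vision.camera("top")[130:240,280:430];s=vision.camera("side")[130:245,240:350]
t=cv2.resize(t,None,fx=2.8,fy=2.8); s=cv2.resize(s,None,fx=3.4,fy=3.4)
c=np.zeros((400,800,3),np.uint8); c[:t.shape[0],:t.shape[1]]=t; c[:s.shape[0],425:425+s.shape[1]]=s
cv2.imwrite("pics/c1.png",c)
E
```

```text
1.225 [-1.0792  0.0589  2.0241  0.7775  0.8065 -1.2511] [ 0.4401 -0.2653  0.3882]
(array([ 1.3013, -1.1999, 93.6681]), array([0.0012, 0.0027, 0.0005]))
```

View pics/c1.png

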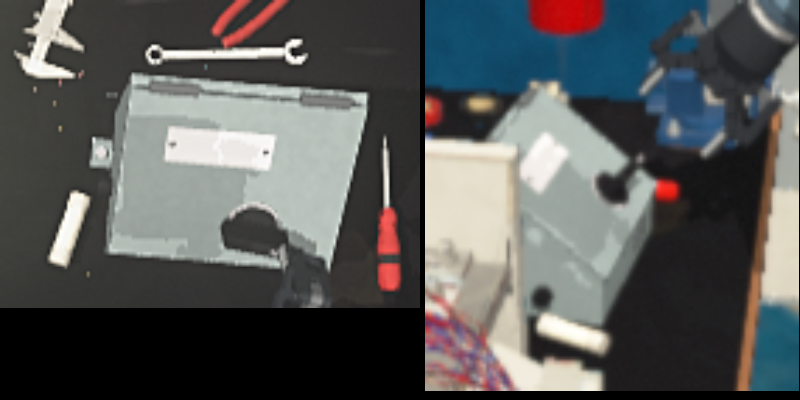

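The side view shows the open fingers straddling the knob's axis, so I'll go in and grip.

>>> carry_out(deltas="1 -1 45 0 0 0 0;1 -1 80 0 0 0 0;1 -1 93 0 0 0 0;1 -1 93 0 0 0 0;1 -1 93 0 0 0 1;1 -1 93 0 0 0 1;1 -1 93 0 0 0 1;1 -1 93 0 0 0 1;1 -1 93 0 0 0 1;1 -1 93 0 0 0 1")

```text
time_s: 2.58
eef_pos: [0.5596, -0.3529, 0.0992]
eef_rot: [0.221, 0.763, 0.557, 0.24]
wrist_force: [-5.4, 1.1, 6.3]
opening: 0.154
grasp_force: 61.0
```

>>> carry_out(deltas="0 0 0 0 0 0.18 1;0 0 0 0 0 0.36 1;0 0 0 0 0 0.54 1;0 0 0 0 0 0.72 1;0 0 0 0 0 0.9 1;0 0 0 0 0 1.08 1;0 0 0 0 0 1.25 1;0 0 0 0 0 1.39 1;0 0 0 0 0 1.39 1;0 0 0 0 0 1.39 1")

```text
time_s: 3.82
eef_pos: [0.5594, -0.3523, 0.099]
eef_rot: [0.016, 0.944, -0.06, 0.325]
wrist_force: [-7.4, 2.0, 6.3]
opening: 0.154
grasp_force: 61.7
```

```bash
python3 - <<'E'
from h import *
o=sensors.get_obs();print(o["time_s"],o["q"],o["wrist_force"],o["torque"],o["opening"])
p,Q=pose();print(Q.as_matrix()); print("angle",[ (knobR(0,a).inv()*Q).magnitude() for a in(1.37,1.47,1.57,1.6)])
print("in cover frame",cov(0).inv().apply(p-W(Hb)))
# arc: commanded about hinge, relative to current pose
for op in np.arange(.1,1.0,.1):
    Rr=cov(op)*cov(0).inv(); t=W(Hb)+Rr.apply(p-W(Hb)); d=delta(t,Rr*Q); print(round(op,2),d[0].round(1),d[1].round(3),t)
E
```

```text
3.825 [-0.9788  0.2867  1.9457  0.895   0.6458  0.0543] [-7.4092  2.0203  6.3095] [0.0229 0.5691 0.5257] 0.15440968587631898
[[ 0.781  -0.1234  0.6122]
 [-0.1027 -0.9923 -0.0689]
 [ 0.616  -0.0091 -0.7877]]
angle [0.2171831863978139, 0.11718711664408686, 0.017236613023750038, 0.012899005230399834]
in cover frame [-0.1363 -0.0243  0.0177]
0.1 [  2.5  -0.  -13.5] [-0.002 -0.1   -0.   ] [ 0.553  -0.3516  0.1111]
0.2 [  6.2  -0.1 -26.7] [-0.003 -0.2   -0.   ] [ 0.5479 -0.3511  0.1239]
0.3 [ 11.3  -0.1 -39.5] [-0.005 -0.3   -0.   ] [ 0.544  -0.3507  0.1371]
0.4 [ 17.7  -0.2 -51.7] [-0.007 -0.4   -0.001] [ 0.5415 -0.3504  0.1506]
0.5 [ 25.2  -0.3 -63.2] [-0.008 -0.5   -0.001] [ 0.5404 -0.3502  0.1643]
0.6 [ 33.8  -0.5 -73.9] [-0.01  -0.6   -0.001] [ 0.5406 -0.3503  0.178 ]
0.7 [ 43.5  -0.6 -83.6] [-0.011 -0.7   -0.001] [ 0.5422 -0.3504  0.1917]
0.8 [ 54.1  -0.8 -92.4] [-0.013 -0.8   -0.001] [ 0.5451 -0.3508  0.2051]
0.9 [  65.5   -0.9 -100.1] [-0.015 -0.9   -0.001] [ 0.5493 -0.3512  0.2181]
```

The knob is at its stop. Now I'll swing the cover along its arc.

>>> carry_out(deltas="2.5 0 -13.5 -0.002 -0.1 0 1;6.2 0 -26.7 -0.003 -0.2 0 1;11.3 0 -39.5 -0.005 -0.3 0 1;17.7 0 -51.7 -0.007 -0.4 0 1;25.2 0 -63.2 -0.008 -0.5 0 1;33.8 0 -73.9 -0.01 -0.6 0 1;43.5 -0.5 -83.6 -0.011 -0.7 0 1;54 -0.8 -92.4 -0.013 -0.8 0 1;54 -0.8 -92.4 -0.013 -0.8 0 1")

```text
time_s: 4.95
eef_pos: [0.5444, -0.3506, 0.2045]
eef_rot: [-0.004, 0.995, -0.063, -0.071]
wrist_force: [-8.5, 0.4, 4.5]
opening: 0.162
grasp_force: 61.8
```

```bash
python3 - <<'E'
from h import *
o=sensors.get_obs();print(o["time_s"],o["q"],o["wrist_force"],o["torque"],o["opening"])
p,Q=pose()
print("op",[(round(op,2),cov(op).inv().apply(p-W(Hb)).round(4),((cov(op)*cov(0).inv()*R.from_quat([.944,-.06,.325,.016])).inv()*Q).magnitude()) for op in(.7,.75,.8)])
for e in np.arange(.1,.65,.1):
    Rr=cov(.8+e)*cov(.8).inv(); t=W(Hb)+Rr.apply(p-W(Hb)); d=delta(t,Rr*Q); print(round(.8+e,2),d[0].round(1),d[1].round(3),t)
E
```

```text
4.95 [-0.7151  0.452   1.3217 -0.0804  1.4853  0.9941] [-8.4968  0.3659  4.5332] [0.1581 1.0749 0.4405] 0.16159788049587523
op [(0.7, array([-0.1345, -0.0242,  0.0305]), 0.10450106795326566), (0.75, array([-0.1359, -0.0242,  0.0238]), 0.05452141702812079), (0.8, array([-0.1369, -0.0242,  0.017 ]), 0.004969375678441475)]
0.9 [  2.3  -0.  -13.6] [-0.002 -0.1    0.   ] [ 0.5486 -0.3511  0.2176]
1.0 [  6.   -0.1 -26.9] [-0.003 -0.2    0.   ] [ 0.5541 -0.3517  0.2303]
1.1 [ 10.9  -0.2 -39.8] [-0.005 -0.3    0.   ] [ 0.5608 -0.3524  0.2423]
1.2 [ 17.1  -0.3 -52.1] [-0.007 -0.4    0.   ] [ 0.5686 -0.3533  0.2536]
1.3 [ 24.6  -0.4 -63.7] [-0.008 -0.5    0.   ] [ 0.5776 -0.3543  0.264 ]
1.4 [ 33.1  -0.6 -74.5] [-0.01 -0.6   0.  ] [ 0.5875 -0.3554  0.2736]
```

>>> carry_out(deltas="2.3 0 -13.6 -0.002 -0.1 0 1;6 0 -26.9 -0.003 -0.2 0 1;10.9 -0.2 -39.8 -0.005 -0.3 0 1;17.1 -0.3 -52.1 -0.007 -0.4 0 1;24.6 -0.4 -63.7 -0.008 -0.5 0 1;27 -0.4 -67 -0.008 -0.53 0 1;27 -0.4 -67 -0.008 -0.53 0 1;27 -0.4 -67 -0.008 -0.53 0 1")

```text
time_s: 5.95
eef_pos: [0.5799, -0.3546, 0.267]
eef_rot: [-0.017, 0.942, -0.061, -0.328]
wrist_force: [-6.3, 0.6, 2.4]
opening: 0.155
grasp_force: 61.0
```

```bash
python3 - <<'E'
from h import *
o=sensors.get_obs();print(o["time_s"],o["q"],o["wrist_force"],o["torque"],o["opening"])
p,Q=pose();Q0=R.from_quat([.944,-.06,.325,.016])
print("rot",(Q*Q0.inv()).as_rotvec(), cov(1.33).inv().apply(p-W(Hb)))
E
```

```text
5.95 [-0.5894  0.8848  0.6636 -0.3516  2.1774  0.9953] [-6.3108  0.5533  2.3752] [0.3976 0.8614 0.2687] 0.155392034582598
rot [ 0.1522  1.3237 -0.0009] [-0.1374 -0.0244  0.0166]
```

The cover is at about 1.33 rad. I'll release and back off along the tool axis.

>>> carry_out(deltas="0 0 0 0 0 0 0;0 0 0 0 0 0 0;0 0 0 0 0 0 0;0 0 0 0 0 0 0;0 0 0 0 0 0 0;0 0 -20 0 0 0 0;0 0 -50 0 0 0 0;0 0 -85 0 0 0 0;0 0 -85 0 0 0 0")

```text
time_s: 7.08
eef_pos: [0.6245, -0.3561, 0.3299]
eef_rot: [-0.015, 0.943, -0.06, -0.326]
wrist_force: [-0.0, -0.0, -0.6]
opening: 0.999
grasp_force: 0.0
```

```bash
python3 - <<'E'
from h import *
import cv2
o=sensors.get_obs();print(o["time_s"],o["q"],o["wrist_force"],o["opening"])
t=vision.camera("top")[110:300,260:450];s=vision.camera("side")[100:260,220:420]
t=cv2.resize(t,(400,400)); s=cv2.resize(s,(400,320))
c=np.zeros((400,800,3),np.uint8); c[:,:400]=t; c[:320,400:]=s
cv2.imwrite("pics/c2.png",c)
f=lambda p:(proj("side",p)-[220,100])*2+[400,0]
print("edge pred side L/R",f(onc(1.33,[-.182,.11,0])),f(onc(1.33,[-.182,-.11,0])))
print("tip",f(W([-.03,.037,.08])),proj("top",W([-.03,.037,.08])))
Zt=R.from_euler("y",0)
def tool(tilt): # tool pointing forward-down, tilt = angle below level; tool y along -box y
    M=np.array([[np.sin(tilt),0,np.cos(tilt)],[0,-1,0],[np.cos(tilt),0,-np.sin(tilt)]])
    return B*R.from_matrix(M)
print(np.linalg.det(tool(.9).as_matrix()))
for nm,b in[("front",[-.22,.0,.25]),("enter",[-.035,.008,.062])]:
    print(nm,W(b),delta(W(b),tool(.87)))
E
```

```text
7.075 [-0.5626  1.0274  0.3001 -0.404   2.386   0.9199] [-0.023  -0.0137 -0.5978] 0.9985163843869195
edge pred side L/R [543.9802 107.8452] [575.7143  62.2417]
tip [529.9313 190.2067] [347.1204 203.6124]
0.9999999999999998
front [ 0.3963 -0.3098  0.25  ] (array([-133.9574,  -19.6855,  206.4111]), array([ 0.0132,  1.3616, -0.0145]))
enter [ 0.5811 -0.3222  0.062 ] (array([127.299 , -32.4455, 241.2719]), array([ 0.0132,  1.3616, -0.0145]))
```

View pics/c2.png

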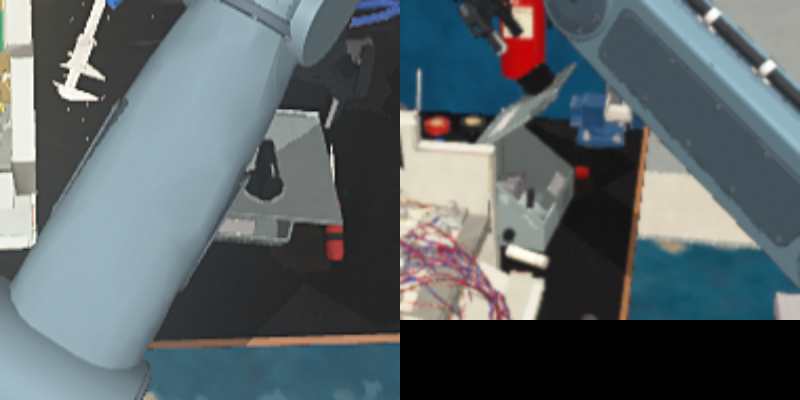

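The cover stands open with its right front edge near (575,65) in the side view. The toggle is at (530,193), as predicted. Now I'll work out waypoints over the cover edge and round to the front.

```bash
cat >> h.py <<'E'
def tool(tilt):
    M=np.array([[np.sin(tilt),0,np.cos(tilt)],[0,-1,0],[np.cos(tilt),0,-np.sin(tilt)]])
    return B*R.from_matrix(M)
E
python3 - <<'E'
from h import *
for nm,b,t in[("up",[-.02,-.02,.40],1.9),("over",[-.10,.0,.42],1.57),("front",[-.22,.008,.36],1.2),("pre",[-.149,.008,.213],.87)]:
    print(nm,W(b),*[x.round(3) for x in delta(W(b),tool(t))])
E
```

```text
up [ 0.5929 -0.3517  0.4   ] [-67.777  -0.632 -34.747] [ 0.004  0.332 -0.018]
over [ 0.5156 -0.323   0.42  ] [-143.56   -19.299   -1.453] [ 0.007  0.662 -0.017]
front [ 0.3972 -0.3019  0.36  ] [-201.606  -26.375  119.561] [ 0.01   1.032 -0.016]
pre [ 0.4678 -0.3097  0.213 ] [-55.352 -29.093 192.034] [ 0.013  1.362 -0.014]
```

>>> carry_out(deltas="-34 0 -17 0.002 0.166 -0.01 0;-68 -1 -35 0.004 0.332 -0.018 0;-106 -10 -18 0.005 0.5 -0.018 1;-144 -19 -1 0.007 0.662 -0.017 1;-170 -22 55 0.008 0.83 -0.017 1;-200 -25 110 0.01 1.0 -0.016 1;-202 -26 120 0.01 1.032 -0.016 1;-202 -26 120 0.01 1.032 -0.016 1;-202 -26 120 0.01 1.032 -0.016 1;-202 -26 120 0.01 1.032 -0.016 1")

```text
time_s: 8.43
eef_pos: [0.3977, -0.3028, 0.3619]
eef_rot: [0.011, 0.981, -0.053, 0.184]
wrist_force: [-0.0, -0.3, 0.5]
opening: 0.002
grasp_force: 0.0
```

```bash
python3 - <<'E'
from h import *
import cv2
o=sensors.get_obs();print(o["time_s"],o["q"],o["wrist_force"],o["opening"])
for nm,b,t in[("pre",[-.149,.008,.213],.87),("in",[-.02,.008,.060],.87)]:
    print(nm,W(b),*[x.round(3) for x in delta(W(b),tool(t))])
s=vision.camera("side")[120:240,230:350]
cv2.imwrite("pics/c3.png",cv2.resize(s,None,fx=5,fy=5,interpolation=cv2.INTER_CUBIC))
f=lambda p:(proj("side",p)-[230,120]+.4)*5
print("tip",f(W([-.03,.037,.08])),"end",f(W([-.03,.034,.0865])),"edge",f(onc(1.33,[-.182,.11,0])),f(onc(1.33,[-.182,-.11,0])))
E
```

```text
8.425 [-1.0929 -0.2987  1.8455  0.3113  1.3904  0.5618] [-0.0339 -0.277   0.5388] 0.0016823420498668135
pre [ 0.4678 -0.3097  0.213 ] [ 11.634  -0.991 164.273] [0.001 0.33  0.002]
in [ 0.596  -0.3239  0.06  ] [ 76.368  -1.047 353.639] [0.001 0.33  0.002]
tip [276.8282 377.5168] end [277.8727 368.0216] edge [311.9505 171.613 ] [391.2858  57.6043]
```

View pics/c3.png

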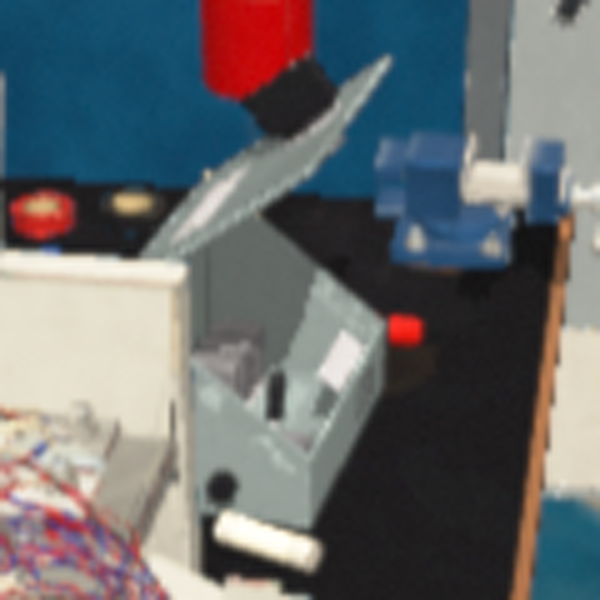

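The toggle at (276,372–420) matches the prediction (end at 278,368), and the cover is still open. I'll go to the pre-position and then in, right of the toggle.

>>> carry_out(deltas="4 -1 50 0 0.11 0 1;8 -1 105 0 0.22 0 1;12 -1 164 0.001 0.33 0.002 1;12 -1 164 0.001 0.33 0.002 1;28 -1 211 0.001 0.33 0.002 1;44 -1 258 0.001 0.33 0.002 1;60 -1 305 0.001 0.33 0.002 1;70 -1 335 0.001 0.33 0.002 1;76 -1 354 0.001 0.33 0.002 1;76 -1 354 0.001 0.33 0.002 1;76 -1 354 0.001 0.33 0.002 1")

```text
time_s: 9.85
eef_pos: [0.5956, -0.3237, 0.0603]
eef_rot: [0.019, 0.937, -0.052, 0.344]
wrist_force: [0.4, -0.2, -0.5]
opening: 0.0
grasp_force: 0.0
```

```bash
python3 - <<'E'
from h import *
o=sensors.get_obs();print(o["time_s"],o["q"],o["wrist_force"],o["opening"])
for y in(.03,.062):print(delta(W([-.02,y,.060]),tool(.87)))
E
```

```text
9.85 [-0.8977  0.3847  1.9447  1.0877  0.5439 -0.1039] [ 0.4202 -0.2426 -0.491 ] 0.00028117887790125146
(array([  0.1359, -21.8956,   0.4542]), array([-0.0002, -0.0019, -0.0003]))
(array([  0.1267, -53.8956,   0.462 ]), array([-0.0002, -0.0019, -0.0003]))
```

Nothing is touching, so I'll push left (tool −y).

>>> carry_out(deltas="0 -8 0 0 0 0 1;0 -16 0 0 0 0 1;0 -24 0 0 0 0 1;0 -32 0 0 0 0 1;0 -40 0 0 0 0 1;0 -46 0 0 0 0 1;0 -46 0 0 0 0 1")

```text
time_s: 10.72
eef_pos: [0.5991, -0.2791, 0.0582]
eef_rot: [0.021, 0.938, -0.053, 0.342]
wrist_force: [-1.4, -9.9, -2.2]
opening: -0.0
grasp_force: 4.4
```

>>> carry_out(deltas="0 -3 0 0 0 0 1;0 -3 0 0 0 0 1;0 -5 0 0 0 0 1;0 -5 0 0 0 0 1")

```text
time_s: 11.22
eef_pos: [0.5992, -0.2785, 0.0585]
eef_rot: [0.024, 0.938, -0.055, 0.342]
wrist_force: [-2.5, -20.5, -5.0]
opening: 0.001
grasp_force: 8.3
```

```bash
python3 - <<'E'
from h import *
import cv2
o=sensors.get_obs();print(o["time_s"],o["wrist_force"],o["torque"]); p,Q=pose();print(B.inv().apply(p-O))
s=vision.camera("side")[120:240,230:350]
cv2.imwrite("pics/c4.png",cv2.resize(s,None,fx=5,fy=5,interpolation=cv2.INTER_CUBIC))
f=lambda p:(proj("side",p)-[230,120]+.4)*5
print("off end",f(W([-.03,.0818,.0865])),"tip",f(W([-.03,.079,.08])),"pivot",f(W([-.03,.058,.03])))
E
```

```text
11.225 [ -2.4681 -20.5132  -5.0377] [-2.6189  1.2213 -2.1241]
[-0.0218  0.0534  0.0585]
off end [259.2037 398.8962] tip [260.4651 404.7646] pivot [269.6348 448.7433]
```

View pics/c4.png

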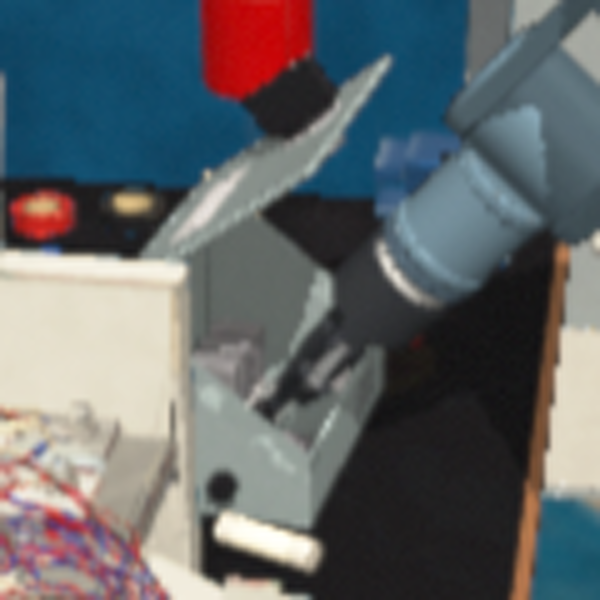

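The force rose to 20 N with no further travel, and the dark handle end is near (262,405), the predicted off position. The toggle is at its stop. I'll withdraw.

>>> carry_out(deltas="0 10 0 0 0 0 1;0 20 0 0 0 0 1;0 20 -45 0 0 0 1;0 20 -95 0 0 0 1;0 20 -150 0 0 0 1;0 20 -210 0 0 0 1;0 20 -260 0 0 0 1;0 20 -260 0 0 0 1;0 20 -260 0 0 0 1")

```text
time_s: 12.4
eef_pos: [0.431, -0.2732, 0.256]
eef_rot: [0.018, 0.938, -0.053, 0.342]
wrist_force: [0.6, 0.3, -0.6]
opening: -0.001
grasp_force: 0.0
```

```bash
python3 - <<'E'
from h import *
import cv2
o=sensors.get_obs();print(o["time_s"],o["wrist_force"],o["eef_pos"],o["dq"])
s=vision.camera("side")[120:240,230:350]
cv2.imwrite("pics/c5.png",cv2.resize(s,None,fx=5,fy=5,interpolation=cv2.INTER_CUBIC))
E
```

```text
12.4 [ 0.6454  0.291  -0.5667] [ 0.431  -0.2732  0.256 ] [ 0.013   0.0397  0.0055  0.003  -0.0031 -0.001 ]
```

View pics/c5.png

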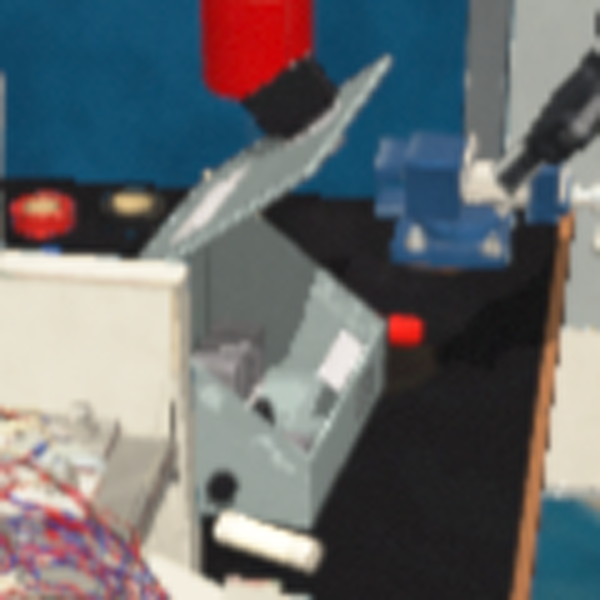

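The toggle end is now near (262,400), against a predicted off position of (259,399). The cover is open, and the fuse and screwdriver haven't moved.

```bash
python3 -c "
from bench import ctrl
print(ctrl.hand_in())"
```

```text
the job is handed in; nothing more can be done
None
```

I turned the knob to its stop, swung the cover up to about 1.33 rad where it stays, pushed the isolator toggle over to its off stop, withdrew clear of the box and handed the job in at about 12.5 s; the last picture shows the toggle off and the fuse and screwdriver unmoved, but the hand-in gave back no verdict.

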